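# Start the functional test

## Robot

A 7-joint arm with a two-finger parallel gripper is mounted at the origin on the work surface. World frame = base frame: x ahead of the robot, y to its left, z up, the work surface at z = 0. Lengths are in mm, angles in rad, forces in N, time in s.
With the tool pointing down it reaches from about 400 to 850 mm from the base axis. Payload 4.5 kg.
Tool frame: the origin (TCP) lies between the finger pads; the fingertips stand 17 mm ahead of it and the grasp point (between the pads) lies 2 mm behind it; z points along the fingers, y is the line along which they close (so a half turn about z gives the same grasp; the last joint's range is limited). The gripper opens to 88 mm and grips with 3 to 60 N. Pads are 18 mm wide; open, the fingers measure 123 mm over their backs; the gripper's body (75 mm by 187 mm) begins 45 mm behind the grasp point.
Start: joints at [1.146, 0.689, -0.195, 1.565, 0.157, 0.902, -0.215], TCP at [276.826, -560.374, 255.743] pointing down, gripper open.
Joint ranges: [-3.01, 3.01], [-0.46, 2.08], [-1.47, 1.51], [0.13, 2.56], [-1, 4.14], [0.04, 2.09], [-2.66, 2.66]. Speed limits (rad/s): [2.57, 2.57, 3.14, 3.14, 3.14, 3.14, 3.14].

## Interface

Orientations are given as a unit quaternion [x, y, z, w].
In Python, from plant import env, eoat, sensors, viewer, ticket gives the robot as it stands. Calls block until the motion is done:
- env.move_to(position, orientation): joint-space move of the TCP to a pose.
- env.movel(position, max_speed=150, frame=None): straight line of the TCP; frame=None keeps the orientation; max_speed is the mean speed in mm/s.
- env.move_joints(angles): joint-space move.
- eoat.ungrasp() and eoat.grasp(grip_force=None): open the fingers fully, or close them until they stop; grip_force is the grip in N (None keeps the last).
- env.pause(seconds).
- env.solve_ik(position, orientation): joint angles nearest the present ones, or None.
- sensors.observe(): the state.
- viewer.read_camera(name): name is "side" or "top"; returns a dict with "img" (384x512x3 uint8, blue, green, red), "range_z" (384x512 float32, mm along the optical axis (not along the pixel's ray), 0 where there is no reading), "camera_matrix" (3x3 intrinsics, pixels), "D" ([k1, k2, p1, p2, k3] as OpenCV has them; the pictures are not rectified), "world_to_cam" (4x4, takes a point from world to camera coordinates). Camera axes: x right, y down, z forward; pixel columns grow to the right and rows downward; lengths in mm; the calibration is good to about 2 mm. A picture is of the moment at which its call begins.
A pose or a line that the arm cannot do raises env.MotionError and nothing moves.
- ticket.finish_job(): hands the job in; it is judged then, once.
Trained networks look in the newest picture that a camera, given by its name, has taken for a name from the list of things; names that differ only in an ending like _2 or _b are one class to them, and where a whole thing is asked for, a point or a joint stands for the part that bears it (a point fixed in the world has none). Each returns a list of dicts, best first, with "confidence" (0 to 1); they miss things now and then, are a little off and sometimes report something else, mostly with a low value. They report only what shows in the picture. A call takes as long as a camera call.
- viewer.trace(camera, label): "region" (384x512 bool, what is visible of it).
- viewer.mark_of(camera, label): "location" ([x, y, z] in mm, in world coordinates, good to about 4 mm: a listed point, or the origin of a listed thing).
The state is a dict: "time": time; "joint_positions": joint angles; "qd": joint speeds; "joint_efforts": joint torques, N m; "position": TCP position; "tcp_rot": TCP orientation; "contact_force": force on the tool from outside, world axes, zero at the start; "ft_torque": the same for the moment, N m; "width": finger opening in mm; "grip_force": force on a finger pad.
Only numpy, scipy, OpenCV 4.12 (cv2) and the standard library are available. Lean on these libraries where they do the work, as an engineer would, in place of code of your own. Each camera call takes 0.05 s, during which the arm holds its last target. There are 200 camera calls.

## Task

A controller lies in the nest of the wine-red test fixture: push the fixture's clear cover all the way down with the fingertips, then press the green start button on the grey operator box lightly, well down but not hard against its stop, and draw the hand back so that it springs up again. Do not press the other buttons, and do not press start while the cover is still up. Pick nothing up, and leave the controller, the box and everything else on the bench where they are.

Things in the scene. Friction and masses are not known exactly. Their poses are not given: they have to be found in the camera images.
- cover (a joint): hinge of the clear cover of the test fixture, rad: 0 = fully down, grows as the front edge rises (starts between 0.45 and 0.8). Stiff hinge: the 0.42 kg cover stays at any angle and gives way to about 1.5 to 3 N pressed down near its front edge; a firm stop ends it at 0
- cover_strip (a point): middle of the upper face of the black plastic strip (26 x 204 mm, 12 mm thick) along the cover's front edge; moves with the cover. x axis: from the front edge to the hinge, y along the strip, z out of the cover's upper face. 213 mm from the hinge axis and 6 mm above the cover's mid-plane. Its height with the cover down is 128 mm above the bench. Behind the strip lies the clear pane between two aluminium rails
- cover_hinge (a point): middle of the cover's hinge axis, at the rear of the fixture (fixed while the robot works), 122 mm above the bench. Axes of the fixture: x from the front (robot's side) to the rear, y along the hinge, z up. The fixture is a wine-red box 250 x 230 mm and 74 mm high, fixed to the bench, its centre 105 mm in front of this point, with a nest holding a grey controller under the cover
- controller: grey controller with display and small keys, 115 x 150 x 32 mm, loose in the nest of the fixture under the cover; origin at the centre of its underside, 74 mm above the bench. The closed cover clears it by 3 mm
- start_top (a point): centre of the top of the bright green start button (25 mm across) on the operator box, 80 mm above the bench when not pressed; z up, x and y as for the box
- start (a joint): travel of the green button, m: 0 = up, 0.010 = fully down on a hard stop. It is sprung: starts to move at 2 N, reaches 5 mm at 5 N and 10 mm at 8 N; it counts as pressed beyond 0.0035 (5 to 9 mm is a good light press) and comes back by itself
- box: light grey operator box, 110 x 262 mm, top face 62 mm above the bench, 1.8 kg, standing loose on rubber feet; origin at the centre of its underside, x to the rear, y along the row of buttons. In one row 16 mm in front of its middle, at y = +92, +28, -32, -92 mm: red stop mushroom, blue, green (start), black. Two small pilot lamps, 10 mm high, lie 50 mm behind the row
- reset_key (a joint): travel of the blue button (25 mm across, 18 mm above the box top), m: 0 = up, 0.010 = down; not to be pressed
- step_key (a joint): travel of the black button (25 mm across, 18 mm above the box top), m: 0 = up, 0.010 = down; not to be pressed
- stop_key (a joint): travel of the red stop mushroom (40 mm across, 33 mm above the box top), m: 0 = up, 0.007 = down; not to be pressed
- plug_a: loose green terminal block, 16 x 68 x 20 mm, in front of the operator box; origin at the centre of its underside, y along its length
- plug_b: a second such terminal block, same size, in front of the operator box
- driver: loose screwdriver, 170 mm long, 26 mm thick red handle, lying behind the operator box; origin under the middle of its length, x towards the blade
- spare_low: lower one of two stacked spare controllers, 115 x 150 x 32 mm each, at the left of the bench; origin at the centre of its underside
- spare_top: upper one of the two stacked spare controllers; origin at the centre of its underside
- reel: solder reel, 60 mm across and 54 mm high, standing on its flange at the right of the bench; origin at the centre of its underside
- wash: white wash bottle with a red cap, 64 mm across, 190 mm high with its spout, at the left of the bench; origin at the centre of its underside
- board: green circuit board on a carrier, 80 x 110 x 21 mm, at the right of the bench; origin at the centre of its underside

How it is judged:
By the outcome, as a careful person would: the job done as asked, in the order asked, and still so for the second after the job is handed in, with the robot touching nothing.
It also fails if it takes over 40 s, if anything falls off the work surface, if the arm or the gripper's body presses on something with over 40 N, if the wrist force passes 120 N, or if a joint passes its speed limit or range.

## Working session

There is one attempt and no reset: what is moved stays moved. The work goes in short steps, each a Python script; the robot and the scene stay as the last script left them, time stands still between calls to the robot, and variables do not carry over. Pictures are saved under pics/ and viewed, at most 10 in all, crops included, and the job is handed in when it is done.

```bash
mkdir -p pics; ls
python3 - <<'E'
from plant import env,eoat,sensors,viewer,ticket
import cv2,numpy as np
s=sensors.observe();print(s['time'],s['position'],s['tcp_rot'],s['width'])
ims=[]
for c in("top","side"):
    r=viewer.read_camera(c);cv2.imwrite(f"pics/{c}0.png",r["img"])
    W=np.array(r["world_to_cam"]);print(c,(-W[:3,:3].T@W[:3,3]).round(),W[2,:3].round(2))
    for l in("cover_strip","cover_hinge","start_top","box","controller","plug_a","driver","reset_key","step_key"):
        print(c,l,[(np.round(d["location"],1).tolist(),round(d["confidence"],2)) for d in viewer.mark_of(c,l)][:3])
E
```

```text
pics
0.0 [ 276.45570474 -559.84759276  254.9157682 ] [ 9.73793563e-01  2.27431825e-01 -2.87047264e-04 -8.82397595e-04] 88.13635301076026
top [ 323.   19. 1425.] [ 0.19 -0.02 -0.98]
top cover_strip [([506.7, -184.6, 263.6], 0.57)]
top cover_hinge [([666.2, -214.9, 119.7], 0.74)]
top start_top [([559.9, 149.8, 81.0], 0.63), ([543.8, -192.5, 72.1], 0.62)]
top box [([571.1, 184.3, 0.2], 0.56)]
top controller [([543.6, -198.7, 70.3], 0.57), ([664.8, -215.6, 125.2], 0.37)]
top plug_a [([477.4, 90.2, -6.0], 0.46), ([464.7, 222.2, -0.9], 0.41), ([570.5, 184.4, -0.3], 0.28)]
top driver [([686.5, 186.1, 0.6], 0.79)]Traceback (most recent call last):
  File "<stdin>", line 9, in <module>
ValueError: it knows: board, box, controller, cover_hinge, cover_strip, driver, plug, reel, spare_low, spare_top, start_top, wash
```

Run:
```python
from plant import env,eoat,sensors,viewer,ticket
import cv2,numpy as np
r=viewer.read_camera("side");cv2.imwrite("pics/side1.png",r["img"])
W=np.array(r["world_to_cam"]);print((-W[:3,:3].T@W[:3,3]).round(),W[2,:3].round(2))
for l in("cover_strip","cover_hinge","start_top","box"):
    print(l,[(np.round(d["location"],1).tolist(),round(d["confidence"],2)) for d in viewer.mark_of("side",l)][:3])
```

```text
[ 493.  947. 1012.] [ 0.06 -0.71 -0.7 ]
cover_strip [([506.7, -187.5, 267.7], 0.84), ([559.7, 147.2, 79.0], 0.39)]
cover_hinge [([665.4, -210.6, 123.4], 0.67)]
start_top [([557.1, 146.8, 78.5], 0.64)]
box [([565.1, 183.1, -1.3], 0.81)]
```

View pics/top0.png

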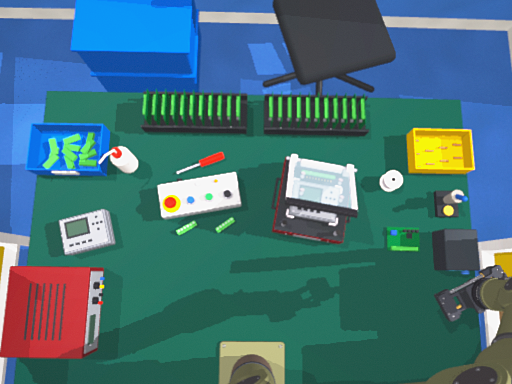

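View pics/side1.png

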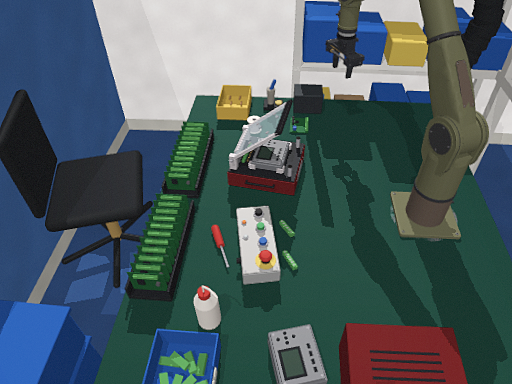

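The top view shows the operator box at about (200,195), with green at (209,197), and the fixture at (312,198) with its cover up. The side view agrees: green is at (261,226). Both cameras' estimates match within about 3 mm, so the cover angle is about 0.70 rad. Next I close the fingers and press the cover down along its arc.

```bash
cat > h.py <<'E'
from plant import env,eoat,sensors,viewer,ticket
import numpy as np
H=np.array([665.8,-212.8,122.]); S=np.array([506.7,-186.,265.6])
v=H[:2]-S[:2]; yaw=np.arctan2(v[1],v[0]); fx=v/np.linalg.norm(v)
Q=[np.cos(yaw/2),np.sin(yaw/2),0,0]
def tcp(th,s=219,gap=0):
    "TCP pose with the tip's front corner at s from the hinge on the cover's top, gap above it"
    n=6+gap; d=s*np.cos(th)-n*np.sin(th); z=122+s*np.sin(th)+n*np.cos(th)
    p=H[:2]-fx*(d-9); return [p[0],p[1],z+17]
def st(m=''):
    s=sensors.observe();print(m,round(s['time'],2),np.round(s['position'],1),'F',np.round(s['contact_force'],1));return s
E
python3 - <<'E'
from h import *
print(yaw)
eoat.grasp(5)
p=sensors.observe()['position'];env.movel([p[0],p[1],360])
a=tcp(.70,gap=50); st('up')
env.move_to([a[0],a[1],a[2]+20],Q); st('above'); print(a)
import cv2
r=viewer.read_camera("side");cv2.imwrite("pics/side2.png",cv2.resize(r["img"][80:220,200:340],(700,700))[:600])
for c in ("side","top"):
    if c=="top": viewer.read_camera("top")
    for l in("cover_strip","cover_hinge","start_top"):
        print(c,l,[(np.round(d["location"],1).tolist(),round(d["confidence"],2)) for d in viewer.mark_of(c,l)][:2])
E
```

```text
-0.16688089496065542
up 2.79 [ 276.5 -559.9  359.1] F [ 0.3  0.3 -0.4]
above 4.46 [ 544.6 -193.9  342.8] F [-0.2  0.   0.1]
[np.float64(545.0765096176565), np.float64(-192.4644277671477), np.float64(322.9148359929857)]
side cover_strip [([504.5, -184.7, 265.9], 0.82)]
side cover_hinge [([666.4, -213.7, 124.0], 0.78)]
side start_top [([559.1, 148.9, 78.9], 0.48)]
top cover_strip [([505.6, -184.6, 262.8], 0.85)]
top cover_hinge [([664.7, -210.2, 125.5], 0.75)]
top start_top [([559.2, 146.9, 83.1], 0.47)]
```

View pics/side2.png

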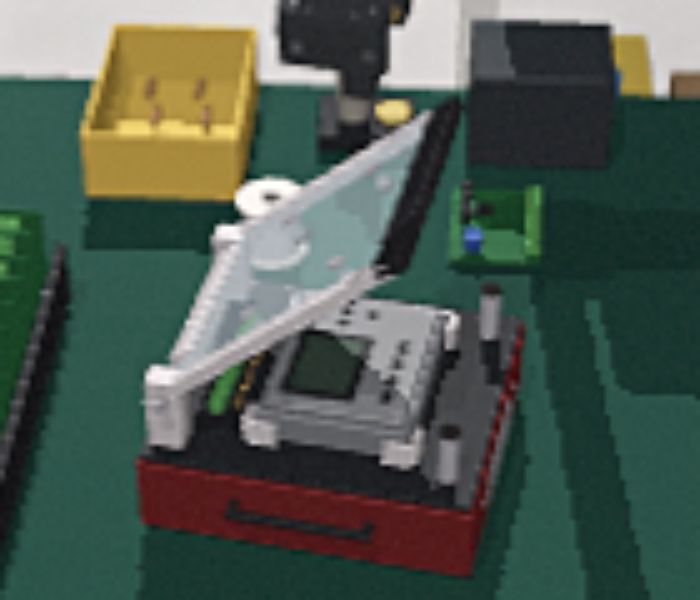

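The crop shows the open cover, with its black strip running from (445,110) to (400,265). The closed fingertips are at about (350,130), above and slightly behind the strip as planned. Now I follow the arc down.

Run:
```python
from h import *
env.movel(tcp(.70,gap=12),max_speed=100)
for th in np.linspace(.68,.04,9):
    env.movel(tcp(th),max_speed=70); s=st(f'{th:.2f}')
    if np.linalg.norm(s['contact_force'])>25: break
else:
    for dz in (6,3,0,-2,-4,-6,-8,-10,-12):
        a=tcp(0,gap=dz); env.movel(a,max_speed=30); s=st(f'dz{dz}')
        if s['contact_force'][2]>14: break
viewer.read_camera("side")
print([(np.round(d["location"],1).tolist(),d["confidence"]) for d in viewer.mark_of("side","cover_strip")])
```

```text
0.68 5.94 [ 510.7 -186.7  281.7] F [-0.1 -0.1 -0.1]
0.60 6.34 [ 499.6 -184.8  267.6] F [-0.4  0.5 -0.9]
0.52 6.74 [ 490.  -183.2  252.9] F [-0.2 -0.3  0.9]
0.44 7.14 [ 481.7 -181.7  237.7] F [ 0.7  0.  -0.2]
0.36 7.54 [ 474.5 -180.6  221.7] F [ 0.5 -0.2 -0.3]
0.28 7.94 [ 468.6 -179.6  205.2] F [ 0.  -0.7 -0.2]
0.20 8.34 [ 464.  -178.8  188.3] F [-0.   0.5  0.9]
0.12 8.74 [ 460.8 -178.2  171.1] F [ 0.2 -1.   0.1]
0.04 9.14 [ 458.9 -177.9  153.7] F [ 0.5 -0.2 -0.1]
dz6 9.39 [ 458.7 -177.9  151.1] F [-1.   0.3  0.2]
dz3 9.64 [ 458.6 -177.9  147.9] F [-0.7 -0.1  0. ]
dz0 9.89 [ 458.8 -178.   145.4] F [-1.4  0.4  6.8]
dz-2 10.14 [ 458.8 -178.   145.2] F [-4.3  2.3 27.5]
[([450.2, -175.3, 129.6], 0.64)]
```

Run:
```python
from h import *
import cv2
p=tcp(0); env.movel([p[0],p[1],210],max_speed=100); st('up')
B=[558.8,148.]
env.move_to([B[0],B[1],180],[np.cos(.07),np.sin(.07),0,0]); st('over')
for c in ("side","top"):
    r=viewer.read_camera(c); cv2.imwrite(f"pics/{c}3.png",r["img"])
    for l in("cover_strip","start_top","box"):
        print(c,l,[(np.round(d["location"],1).tolist(),round(d["confidence"],2)) for d in viewer.mark_of(c,l)][:2])
a=cv2.imread("pics/side3.png")[90:300,190:330];cv2.imwrite("pics/c3.png",cv2.resize(a,(400,600)))
```

```text
up 11.06 [ 458.3 -177.8  209.5] F [0.  0.6 0.1]
over 12.35 [558.9 145.6 179.9] F [ 0.3 -0.   0.3]
side cover_strip [([451.9, -174.1, 126.8], 0.58)]
side start_top [([559.2, 150.1, 80.2], 0.55)]
side box [([567.8, 181.1, -0.3], 0.76)]
top cover_strip [([452.5, -175.4, 125.2], 0.83)]
top start_top [([435.7, -509.9, -3.4], 0.42)]
top box []
```

View pics/c3.png

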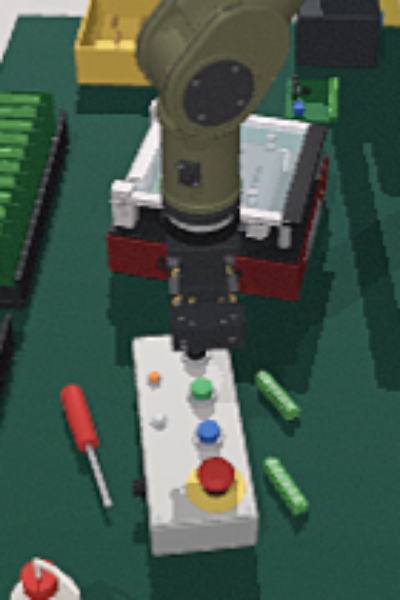

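The cover lies flat on the fixture. The green button at (202,388) in the crop is free under the raised fingertips. Next is the light press.

Run:
```python
from h import *
B=[559.,148.5]
env.movel([*B,110],max_speed=100); st()
f0=sensors.observe()['contact_force'][2]
for z in (99,97,95,93,92,91,90,89.3):
    env.movel([*B,z],max_speed=25); s=st(z)
    if s['contact_force'][2]-f0>6.2: break
env.pause(.2); st('hold')
for z in (100,180): env.movel([*B,z],max_speed=60)
st('back')
import cv2
for c in ("side","top"):
    r=viewer.read_camera(c); cv2.imwrite(f"pics/{c}4.png",r["img"])
    for l in("cover_strip","start_top","box"):
        print(c,l,[(np.round(d["location"],1).tolist(),round(d["confidence"],2)) for d in viewer.mark_of(c,l)][:2])
a=cv2.imread("pics/side4.png")[90:300,190:330];cv2.imwrite("pics/c4.png",cv2.resize(a,(400,600)))
```

```text
13.6 [559.4 148.6 110.4] F [ 0.6 -0.7 -0. ]
99 14.19 [559.  148.5  98.9] F [-0.2  1.1  0.6]
97 14.44 [559.4 148.6  97.2] F [ 0.6 -0.2  3. ]
95 14.69 [559.4 148.6  95.2] F [0.4 0.2 4.3]
93 14.94 [559.4 148.6  93.2] F [0.7 0.3 5.1]
92 15.19 [559.4 148.6  92.1] F [2.3 0.4 4.2]
91 15.44 [559.3 148.6  91.2] F [0.4 0.5 5.7]
90 15.69 [559.3 148.6  90.3] F [-0.4 -0.7  5.9]
89.3 15.94 [559.4 148.6  89.6] F [1.3 0.3 6.2]
hold 16.14 [559.4 148.6  89.6] F [ 0.2 -0.   6.9]
back 17.95 [558.7 148.4 179.6] F [ 0.8 -0.7  0.8]
side cover_strip [([477.5, 99.2, 0.9], 0.6), ([451.6, -175.9, 128.0], 0.58)]
side start_top [([557.4, 147.1, 79.1], 0.5)]
side box [([567.9, 181.5, 0.6], 0.59), ([463.8, 224.8, 1.4], 0.39)]
top cover_strip [([451.9, -174.2, 129.4], 0.79)]
top start_top []
top box [([685.8, 191.0, 0.5], 0.52)]
```

View pics/c4.png

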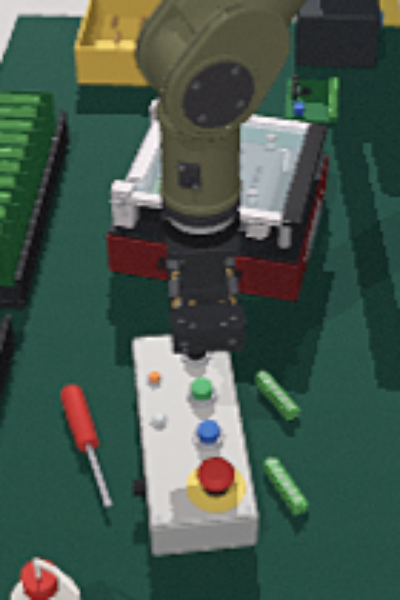

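The button travelled about 7 mm at 6–7 N and has sprung back up: green is again at (202,388). The box has not moved, the cover is still down and the hand is clear.

```bash
python3 -c "
from plant import ticket
print(ticket.finish_job())"
```

```text
the job is handed in; nothing more can be done
None
```

The job is handed in: the cover is fully down, the green start button was pressed about 7 mm and sprang back up, nothing else was seen to move, and the robot's clock read about 18 s of the 40 s limit.

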